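# Find the box that rattles and hold it out

### The job

The core has come loose inside one of the three sealed metal boxes in the plywood tray. Lift the boxes one at a time and rock or shake each one lengthwise, to and fro a few times, well clear of the tray, so that anything loose in it runs from end to end, until you find the one that rattles; set every silent box you lifted gently back down home in its own pocket and leave the things lying round about alone. Finish with the rattling box still gripped and held still, level, lid up, out forward for the colleague across the bench: its centre about 16 to 18 cm beyond the middle of the tray and its underside about 20 to 25 cm above the bench.

Things in the scene. Friction and masses are not known exactly. Their poses are not given: they have to be found in the camera images.
- box_left: Sealed aluminium box, starts in the left (+y) pocket; the three look alike. 110 mm long (x), 50 wide (y), 60 tall, z up, origin at centre of underside; 0.38 to 0.56 kg, grip across y. If it is the one with the loose core (drawn anew each time): core 0.16 kg slides 68 mm along x, at 10 deg tilt or a 2 m/s2 jerk; at an end it shifts the moment about y by 0.05 N m. Else core is central and tight.
- box_middle: Sealed aluminium box, starts in the middle pocket; the three look alike. 110 mm long (x), 50 wide (y), 60 tall, z up, origin at centre of underside; 0.38 to 0.56 kg, grip across y. If it is the one with the loose core (drawn anew each time): core 0.16 kg slides 68 mm along x, at 10 deg tilt or a 2 m/s2 jerk; at an end it shifts the moment about y by 0.05 N m. Else core is central and tight.
- box_right: Sealed aluminium box, starts in the right (-y) pocket; the three look alike. 110 mm long (x), 50 wide (y), 60 tall, z up, origin at centre of underside; 0.38 to 0.56 kg, grip across y. If it is the one with the loose core (drawn anew each time): core 0.16 kg slides 68 mm along x, at 10 deg tilt or a 2 m/s2 jerk; at an end it shifts the moment about y by 0.05 N m. Else core is central and tight.
- tray: Plywood board fixed to the bench, 150 mm deep (its x, pointing forward, away from the robot), 340 mm long (its y, to the robot's left), 22 mm thick, with three routed pockets 115 mm apart along y; origin at the centre of its underside on the bench, z up.
- pocket_left (a point): Centre of the floor of the left pocket, axes as the tray's. The pocket is 115 by 55 mm (2.5 mm play all round the box), 14 mm deep with a 3 mm chamfer at its mouth; its floor lies 8 mm above the bench. A seated box has its origin here, its x along the tray's x.
- pocket_middle (a point): Centre of the floor of the middle pocket, axes as the tray's. The pocket is 115 by 55 mm (2.5 mm play all round the box), 14 mm deep with a 3 mm chamfer at its mouth; its floor lies 8 mm above the bench. A seated box has its origin here, its x along the tray's x.
- pocket_right (a point): Centre of the floor of the right pocket, axes as the tray's. The pocket is 115 by 55 mm (2.5 mm play all round the box), 14 mm deep with a 3 mm chamfer at its mouth; its floor lies 8 mm above the bench. A seated box has its origin here, its x along the tray's x.
- multimeter: Yellow hand multimeter, 142 x 72 x 41 mm, lying right of the tray; leave it alone. Origin at the centre of its underside.
- red_pliers: Red-handled pliers, 176 x 68 x 14 mm, lying left of the tray; leave them alone. Origin at the centre of the underside.
- circuit_board: Green circuit board, 46 x 62 x 13 mm, lying beyond the tray; leave it alone. Origin at the centre of its underside.
There are look-alikes about, which are no part of the job. What is shaped like the box_left but green is not meant.

How it is judged (in metres and radians):
On the way, in this order (a step that is already met when the one before it is completed fails the run):
1. The box with the loose core, gripped and lifted clear, is rocked or shaken so that its core slides to the far end (box +x) (((distance between core_loose_c0 and box_left below 0.065 m and height (world z) of box_left above 0.05 m and contact force between box_left and the fingers above 1 N and x of core_loose_c0 in the frame of box_left above 0.015 m) or (distance between core_loose_c0 and box_middle below 0.065 m and height (world z) of box_middle above 0.05 m and contact force between box_middle and the fingers above 1 N and x of core_loose_c0 in the frame of box_middle above 0.015 m) or (distance between core_loose_c0 and box_right below 0.065 m and height (world z) of box_right above 0.05 m and contact force between box_right and the fingers above 1 N and x of core_loose_c0 in the frame of box_right above 0.015 m))).
2. and then to the near end (box -x), still in the air (((distance between core_loose_c0 and box_left below 0.065 m and height (world z) of box_left above 0.05 m and contact force between box_left and the fingers above 1 N and x of core_loose_c0 in the frame of box_left below -0.015 m) or (distance between core_loose_c0 and box_middle below 0.065 m and height (world z) of box_middle above 0.05 m and contact force between box_middle and the fingers above 1 N and x of core_loose_c0 in the frame of box_middle below -0.015 m) or (distance between core_loose_c0 and box_right below 0.065 m and height (world z) of box_right above 0.05 m and contact force between box_right and the fingers above 1 N and x of core_loose_c0 in the frame of box_right below -0.015 m))).
At the end, for the whole second after the job is handed in: The box with the loose core is gripped, still, level within 0.2 rad, underside 0.15 to 0.40 m above the bench, origin at least 0.14 m forward of the tray's middle; the other two stand untouched in their own pockets, within 7 mm of the pocket centre and 4 mm of its floor ((((distance between core_loose_c0 and box_left below 0.065 m and height (world z) of box_left between 0.15 and 0.4 m and x of box_left in the frame of tray above 0.14 m and angle between box_left's own z axis and vertical below 0.2 rad and linear speed of box_left below 0.03 m/s and angular speed of box_left below 0.2 rad/s and contact force between box_left and the fingers above 2 N) and (horizontal distance between box_middle and pocket_middle below 0.007 m and z of box_middle in the frame of pocket_middle below 0.004 m and angle between box_middle's own z axis and vertical below 0.06 rad and linear speed of box_middle below 0.02 m/s and contact force between box_middle and the fingers below 0.3 N) and (horizontal distance between box_right and pocket_right below 0.007 m and z of box_right in the frame of pocket_right below 0.004 m and angle between box_right's own z axis and vertical below 0.06 rad and linear speed of box_right below 0.02 m/s and contact force between box_right and the fingers below 0.3 N)) or ((distance between core_loose_c0 and box_middle below 0.065 m and height (world z) of box_middle between 0.15 and 0.4 m and x of box_middle in the frame of tray above 0.14 m and angle between box_middle's own z axis and vertical below 0.2 rad and linear speed of box_middle below 0.03 m/s and angular speed of box_middle below 0.2 rad/s and contact force between box_middle and the fingers above 2 N) and (horizontal distance between box_left and pocket_left below 0.007 m and z of box_left in the frame of pocket_left below 0.004 m and angle between box_left's own z axis and vertical below 0.06 rad and linear speed of box_left below 0.02 m/s and contact force between box_left and the fingers below 0.3 N) and (horizontal distance between box_right and pocket_right below 0.007 m and z of box_right in the frame of pocket_right below 0.004 m and angle between box_right's own z axis and vertical below 0.06 rad and linear speed of box_right below 0.02 m/s and contact force between box_right and the fingers below 0.3 N)) or ((distance between core_loose_c0 and box_right below 0.065 m and height (world z) of box_right between 0.15 and 0.4 m and x of box_right in the frame of tray above 0.14 m and angle between box_right's own z axis and vertical below 0.2 rad and linear speed of box_right below 0.03 m/s and angular speed of box_right below 0.2 rad/s and contact force between box_right and the fingers above 2 N) and (horizontal distance between box_left and pocket_left below 0.007 m and z of box_left in the frame of pocket_left below 0.004 m and angle between box_left's own z axis and vertical below 0.06 rad and linear speed of box_left below 0.02 m/s and contact force between box_left and the fingers below 0.3 N) and (horizontal distance between box_middle and pocket_middle below 0.007 m and z of box_middle in the frame of pocket_middle below 0.004 m and angle between box_middle's own z axis and vertical below 0.06 rad and linear speed of box_middle below 0.02 m/s and contact force between box_middle and the fingers below 0.3 N)))); the arm keeps its last pose, push and grip.
It fails at once if A bystander (multimeter, pliers, circuit board) is moved more than 20 mm (distance of any of multimeter, red_pliers, circuit_board from where it was at the start of the episode above 0.02 m).
It fails at once if A box is dropped (falls free at more than 0.7 m/s) ((linear speed of box_left above 0.7 m/s and contact force between box_left and the fingers below 0.3 N) or (linear speed of box_middle above 0.7 m/s and contact force between box_middle and the fingers below 0.3 N) or (linear speed of box_right above 0.7 m/s and contact force between box_right and the fingers below 0.3 N)).
It also fails if it takes over 72 s, if anything falls off the work surface, if the arm or the gripper's body presses on something with over 40 N, if the wrist force passes 120 N, or if a joint passes its speed limit or range.

### The arm

A 6-joint arm with a two-finger parallel gripper is mounted at the origin on a cart in front of the work surface, level with it; the furniture and walls round the work are solid. World frame = base frame: x ahead of the robot, y to its left, z up, the work surface at z = 0. Lengths are in mm, angles in rad, forces in N, time in s.
With the tool pointing down it reaches from about 350 to 775 mm from the base axis. Payload 7.3 kg.
Tool frame: the origin (TCP) lies at the very end of the fingers, on their centre line; the grasp point (between the pads) lies behind it (bot.grip_point_offset is the z of the grasp point in the tool frame, in mm); z points along the fingers, y is the line along which they close (so a half turn about z gives the same grasp; the last joint's range is limited). The gripper opens to 92 mm and grips with 3 to 60 N. Pads are 19 mm wide; open, the fingers measure 130 mm over their backs; the gripper's body (75 mm by 190 mm) begins 47 mm behind the grasp point.
Start: joints at [-1.472, 0.342, 1.524, -0, 1.275, -0.146], TCP at [127.262, -509.362, 226.741] pointing down, gripper open.
Joint ranges: [-2.53, 2.53], [-0.77, 2.02], [0.04, 2.7], [-1, 4.14], [0.28, 2.66], [-3.11, 3.11]. Speed limits (rad/s): [2.57, 2.57, 3.14, 3.14, 3.14, 3.14].

### API

Orientations are given as [roll, pitch, yaw] about the fixed x, y, z axes, in that order (R = Rz(yaw) Ry(pitch) Rx(roll)).
In Python, from plant import bot gives the robot as it stands. The module is installed in compiled form; this text tells all that it offers.
- The arm moves only by the shell command python3 -m crank 'ROWS'. ROWS is JSON, a list that holds one entry, the list of rows, each a list of 5 numbers: the opening, from 0 (shut) to 1 (fully open), then the shift along the tool's x, y, z in cm, then the turn about the tool's z in degrees. In form: [[[claw, x, y, z, turn], ...]]. A call has exactly 10 rows; each row is the pose to reach, as a shift and turn from the pose commanded when the call began, along the tool's axes at that moment; what a row does not reach only later rows make up. A row lasts 1/10 s, in which the tool goes at most 50 mm and 8.59 degrees, less where a joint would pass 70% of its speed; a pose out of reach is approached as far as the arm can. A call with a gripper value outside its range is refused whole. The fingers move at their own pace and stop on an object; the grip force is fixed at half the most. Time passes only in rows, so rows that repeat a pose let the fingers close, or fill a call up. It gives the time, the measured TCP pose, the force, the opening and the grip force at its end, in the units of the state.
- bot.get_obs(): the state, without advancing time (a new reading comes with each control period).
- bot.capture(name): name is "scene" or "top" or "wrist"; returns (picture, depth): 400x640x3 uint8, red, green, blue; 400x640 float32, mm along the optical axis (not along the pixel's ray), 0 where there is no reading.
- bot.calibration(name): a dict with "vertical_fov" (degrees; the focal length in pixels is half the picture's height over the tangent of half this angle, whatever the lens; pixels are square), "cx", "cy" (the principal point, pixels), "rvec" (rotation vector, rad) and "tvec" (3), from world to camera coordinates, as OpenCV has them; the wrist camera has in their place "tool_from_camera" (4x4, takes a point from camera to tool coordinates, whose origin is the TCP and whose axes are the flange's). Camera axes: x right, y down, z forward; pixel columns grow to the right and rows downward; lengths in mm; the calibration is good to about 2 mm. A picture is of the moment at which its call begins: read the wrist's pose just before it. calibration takes no time and is no camera call.
- bot.close_job(): hands the job in; it is judged then, once.
The state is a dict: "time": time; "joint_positions": joint angles; "dq": joint speeds; "tau": joint torques, N m; "tool_pos": TCP position; "tcp_rot": TCP orientation; "contact_force": force on the tool from outside, world axes, zero at the start; "moment": the same for the moment, N m; "grip_width": finger opening in mm; "finger_force": force on a finger pad.
Only numpy, scipy, OpenCV 4.12 (cv2) and the standard library are available. Lean on these libraries where they do the work, as an engineer would, in place of code of your own. Each camera call takes 0.05 s, during which the arm holds its last target. There are 200 camera calls.

## Working session

There is one attempt and no reset: what is moved stays moved. The work goes in short steps, Python scripts to look and compute and a shell command to move; the robot and the scene stay as the last step left them, time stands still between calls to the robot, and variables do not carry over. Pictures are saved under pics/ and viewed, at most 10 in all, crops included, and the job is handed in when it is done.

```bash
mkdir -p pics
cat > h.py <<'E'
import numpy as np, cv2
from scipy.spatial.transform import Rotation as R
from plant import bot
def K(c):
    f=200/np.tan(np.radians(c["vertical_fov"])/2); return f,c["cx"],c["cy"]
def cloud(name):
    o=bot.get_obs(); im,d=bot.capture(name); c=bot.calibration(name); f,cx,cy=K(c)
    v,u=np.mgrid[:400,:640]; P=np.stack([(u-cx)/f*d,(v-cy)/f*d,d],-1).reshape(-1,3).astype(float)
    if name=="wrist":
        T=np.array(c["tool_from_camera"]); P=P@T[:3,:3].T+T[:3,3]
        P=P@R.from_euler('xyz',o["tcp_rot"]).as_matrix().T+np.array(o["tool_pos"])
    else:
        M=cv2.Rodrigues(np.array(c["rvec"],float))[0]; P=(P-np.array(c["tvec"]).ravel())@M
    P=P.reshape(400,640,3); P[d==0]=np.nan
    return im,P
def save(im,n): cv2.imwrite("pics/"+n,im[:,:,::-1])
E
python3 - <<'E'
from h import *
o=bot.get_obs(); print({k:np.round(v,3) for k,v in o.items()}, bot.grip_point_offset)
a,P=cloud("top"); b,Q=cloud("scene")
np.savez("s0.npz",a=a,P=P,b=b,Q=Q)
save(np.vstack([a,b])[::1],"m0.png") if 0 else save(a,"t0.png"); save(b,"s0.png")
E
```

```text
{'time': np.float64(0.0), 'joint_positions': array([-1.472,  0.343,  1.525, -0.   ,  1.275, -0.146]), 'dq': array([-0.   , -0.001, -0.002, -0.002, -0.   ,  0.001]), 'tau': array([  0.   , -43.125, -24.422,   0.072,   0.056,  -0.   ]), 'tool_pos': array([ 127.223, -508.953,  226.058]), 'tcp_rot': array([-3.14 , -0.   ,  0.245]), 'contact_force': array([ 0.187,  0.263, -0.211]), 'moment': array([-0.007, -0.051, -0.059]), 'finger_force': np.float64(0.0), 'grip_width': np.float64(91.43)} -18.8
```

View pics/t0.png

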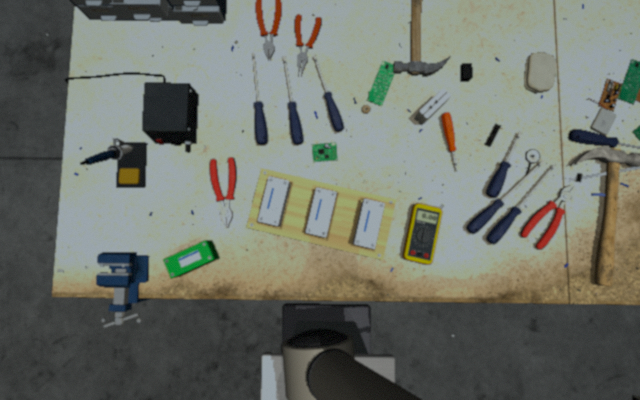

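View pics/s0.png

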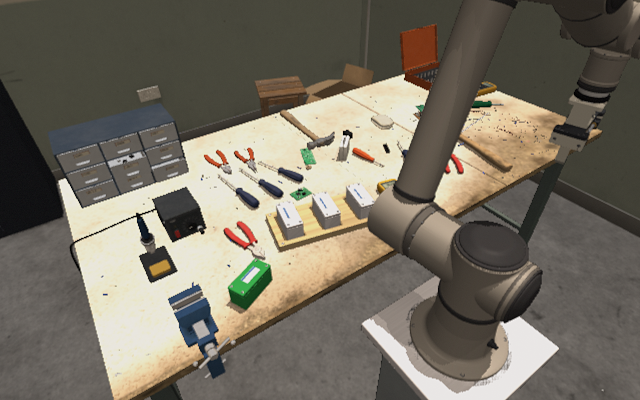

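The top view shows the boxes at about (274,201), (320,212) and (368,222) on the tray. The multimeter is at (422,233), the pliers at (223,190) and the circuit board at (325,152). Next I measure their positions.

Run:
```python
from h import *
s=np.load("s0.npz");P=s["P"]
C=[]
for u,v in [(274,201),(320,212),(368,222)]:
    w=P[v-35:v+35,u-28:u+28].reshape(-1,3); c=P[v,u]
    m=(abs(w[:,2]-c[2])<8)&(np.hypot(*(w-c)[:,:2].T)<75)
    q=w[m][:,:2].astype(np.float32); r=cv2.minAreaRect(q); C.append(r[0])
    print(c.round(1),m.sum(),np.median(w[m][:,2]).round(1),r,q.mean(0))
C=np.array(C); print(np.diff(C,axis=0),np.linalg.norm(np.diff(C,axis=0),axis=1))
w=P[160:265,240:400].reshape(-1,3); m=abs(w[:,2]-22)<7; print(m.sum(),cv2.minAreaRect(w[m][:,:2].astype(np.float32)))
for u,v in [(422,233),(223,190),(325,152)]: print(P[v,u].round())
```

```text
[516.3 128.7  68.7] 1005 68.4 ((517.9572143554688, 131.9859619140625), (50.359832763671875, 110.03304290771484), 77.48857879638672) [517.2481  131.57828]
[492.   21.4  67.5] 1008 68.4 ((492.77545166015625, 19.699953079223633), (49.831050872802734, 110.0053482055664), 77.41653442382812) [492.2818    19.754871]
[469.9 -89.7  69.6] 1024 68.6 ((467.73992919921875, -92.40839385986328), (50.126617431640625, 110.0430908203125), 77.51488494873047) [467.1802   -92.080986]
[[ -25.1817627  -112.28600883]
 [ -25.03552246 -112.10834694]] [115.07505791 114.86974727]
5198 ((492.9734802246094, 19.693801879882812), (340.52716064453125, 150.29505920410156), 77.34830474853516)
[ 447. -221.   38.]
[550. 266.   1.]
[648.  11.   4.]
```

```bash
python3 -m crank '[[[1,4,-3,0,3],[1,8,-6,0,6],[1,12,-9,0,10],[1,16,-12,0,14],[1,20,-15,0,18],[1,24,-18,0,22],[1,28,-21,0,26.6],[1,32,-24,0,26.6],[1,36,-27,0,26.6],[1,36,-27,0,26.6]]]'
cat > g.py <<'E'
# python3 g.py x y z yawdeg : shift in tool axes (cm) and turn (deg) to reach world TCP pose
import sys; from h import *
x,y,z,w=map(float,sys.argv[1:]); o=bot.get_obs(); M=R.from_euler('xyz',o["tcp_rot"]).as_matrix()
print("shift cm",(M.T@(np.array([x,y,z])-o["tool_pos"])/10).round(2),"turn",round(np.degrees(o["tcp_rot"][2])-w,2), "rpy",np.round(o["tcp_rot"],4))
E
python3 g.py 467.7 -92.4 100 -12.55
```

```text
time: 1.1
tool_pos: [413.6, -155.4, 226.5]
tcp_rot: [-3.14, -0.0, -0.212]
contact_force: [-0.2, -0.4, 0.6]
grip_width: 91.6
finger_force: 0.0
shift cm [ 3.96 -7.27 12.66] turn 0.4 rpy [-3.1399e+00 -4.0000e-04 -2.1200e-01]
```

```bash
python3 -m crank '[[[1,2,-3.6,0,0.4],[1,4,-7.2,0,0.4],[1,4,-7.2,3,0.4],[1,4,-7.2,6,0.4],[1,4,-7.2,9,0.4],[1,4,-7.2,12.6,0.4],[1,4,-7.2,12.6,0.4],[1,4,-7.2,12.6,0.4],[1,4,-7.2,12.6,0.4],[1,4,-7.2,12.6,0.4]]]'
python3 g.py 467.7 -92.4 29 -12.55
python3 - <<'E'
from h import *
im,P=cloud("wrist"); np.savez("w1.npz",im=im,P=P); save(im,"w1.png"); print(bot.get_obs()["tool_pos"])
E
```

```text
time: 2.1
tool_pos: [466.8, -99.2, 102.4]
tcp_rot: [3.141, -0.003, -0.227]
contact_force: [0.2, 0.4, 0.5]
grip_width: 91.8
finger_force: 0.0
shift cm [-0.09 -0.68  7.34] turn -0.43 rpy [ 3.141  -0.0033 -0.2266]
[466.6426054  -99.05572777 102.20418578]
```

View pics/w1.png

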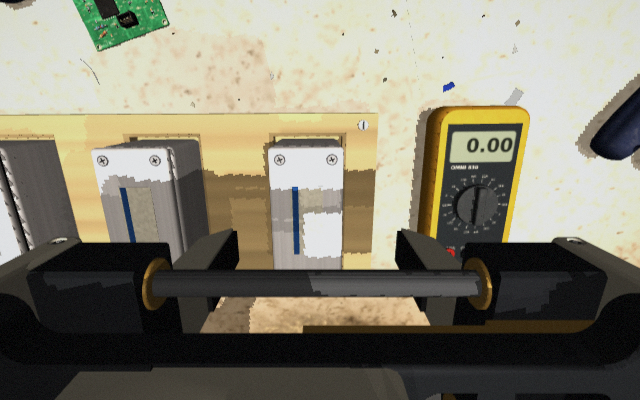

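The wrist view shows the right box's centreline at u≈305, just left of the finger centre at u≈318. That agrees with the roughly 7 mm sideways offset I computed. I'll refine it from the wrist depth.

Run:
```python
from h import *
P=np.load("w1.npz")["P"]; a=np.radians(-12.55)
ex=np.array([np.cos(a),np.sin(a)]); ey=np.array([-np.sin(a),np.cos(a)])
for lo,hi,n in[(265,350,'right'),(90,200,'mid')]:
    w=P[140:235,lo:hi].reshape(-1,3); w=w[abs(w[:,2]-68)<6]
    s,t=w[:,:2]@ex,w[:,:2]@ey
    print(n,len(w),np.median(w[:,2]),"far x",np.percentile(s,99.5),"y edges",np.percentile(t,[1,99]), cv2.minAreaRect(w[:,:2].astype(np.float32))[2])
for c in [(467.7,-92.4),(492.8,19.7)]: print(np.array(c)@ex+55,np.array(c)@ey)
```

```text
right 6446 68.12833546918812 far x 529.0169325783429 y edges [-13.59462727  34.96650058] 77.15945434570312
mid 6595 68.11755582400801 far x 529.2141612801221 y edges [100.67376513 149.23387086] 76.77091979980469
531.6028654377405 11.434975143611268
531.7447667019521 126.31055942517747
```

```bash
python3 -m crank '[[[1,0.2,-0.7,0,-0.4],[1,0.2,-0.7,2,-0.4],[1,0.2,-0.7,4,-0.4],[1,0.2,-0.7,6,-0.4],[1,0.2,-0.7,7.2,-0.4],[1,0.2,-0.7,7.2,-0.4],[1,0.2,-0.7,7.2,-0.4],[1,0.2,-0.7,7.2,-0.4],[1,0.2,-0.7,7.2,-0.4],[1,0.2,-0.7,7.2,-0.4]]]'; python3 g.py 467.7 -92.4 29 -12.55
```

```text
time: 3.15
tool_pos: [469.7, -92.3, 29.3]
tcp_rot: [3.141, -0.001, -0.219]
contact_force: [-0.7, 0.4, 0.7]
grip_width: 91.6
finger_force: 0.0
shift cm [-0.19  0.05  0.03] turn -0.02 rpy [ 3.1413e+00 -1.2000e-03 -2.1940e-01]
```

```bash
python3 -m crank '[[[0.3,0,0,0,0],[0.3,0,0,0,0],[0.3,0,0,0,0],[0.3,0,0,0,0],[0.3,0,0,0,0],[0.3,0,0,0,0],[0.3,0,0,0,0],[0.3,0,0,0,0],[0.3,0,0,0,0],[0.3,0,0,0,0]]]'; python3 g.py 467.7 -92.4 29 -12.55
```

```text
time: 4.15
tool_pos: [469.3, -92.3, 28.7]
tcp_rot: [3.141, -0.0, -0.219]
contact_force: [-0.1, -0.7, -0.4]
grip_width: 49.7
finger_force: 30.0
shift cm [-0.16  0.05 -0.03] turn -0.03 rpy [ 3.1415 -0.     -0.2195]
```

```bash
python3 -m crank '[[[0.3,0,0,-1,0],[0.3,0,0,-3,0],[0.3,0,0,-6,0],[0.3,0,0,-10,0],[0.3,0,0,-14,0],[0.3,0,0,-17,0],[0.3,0,0,-19,0],[0.3,0,0,-20,0],[0.3,0,0,-20,0],[0.3,0,0,-20,0]]]'
cat > m.py <<'E'
from h import *
# moment about the tray y axis; camera calls give fresh readings while the arm holds
a=np.radians(-12.55); ey=np.array([-np.sin(a),np.cos(a),0]); v=[]
for _ in range(6):
    o=bot.get_obs(); v.append([np.dot(o["moment"],ey),o["contact_force"][2],o["grip_width"],o["finger_force"]]); bot.capture("wrist")
print("My,Fz,w,f",np.mean(v,0).round(4),"sd",np.std(v,0).round(4), o["tool_pos"].round(1), o["time"])
E
python3 m.py
python3 -m crank '[[[0.3,4,0,-20,0],[0.3,8,0,-20,0],[0.3,3.5,0,-20,0],[0.3,-1,0,-20,0],[0.3,-6,0,-20,0],[0.3,-1.5,0,-20,0],[0.3,3,0,-20,0],[0.3,8,0,-20,0],[0.3,8,0,-20,0],[0.3,8,0,-20,0]]]' >/dev/null; ls /dev/null
```

```text
time: 5.15
tool_pos: [468.6, -92.0, 227.6]
tcp_rot: [-3.141, 0.002, -0.219]
contact_force: [0.7, -0.3, -4.8]
grip_width: 49.9
finger_force: 30.0
My,Fz,w,f [ 9.20000e-03 -4.67770e+00  4.97958e+01  2.99993e+01] sd [0.0227 0.472  0.2362 0.    ] [468.9 -92.1 227.7] 5.4
/dev/null
```

That call repeated the z −20 offset by mistake, so the arm rose another 20 cm. I'll check its state before moving on.

```bash
python3 m.py; python3 g.py 467.7 -92.4 229 -12.55
```

```text
My,Fz,w,f [ 0.1095 -4.0955 49.8644 29.9999] sd [9.970e-02 4.199e-01 8.200e-02 2.000e-04] [ 546.4 -109.3  430.2] 6.7
shift cm [-8.11  0.06 20.1 ] turn -0.02 rpy [ 3.1413e+00 -2.2000e-03 -2.1940e-01]
```

```bash
python3 -m crank '[[[0.3,-1,0,2,0],[0.3,-3,0,6,0],[0.3,-5,0,10,0],[0.3,-7,0,14,0],[0.3,-8,0,17,0],[0.3,-8,0,19,0],[0.3,-8,0,20,0],[0.3,-8,0,20,0],[0.3,-8,0,20,0],[0.3,-8,0,20,0]]]'; python3 m.py
python3 -m crank '[[[0.3,-4.5,0,0,0],[0.3,-9,0,0,0],[0.3,-4.5,0,0,0],[0.3,0,0,0,0],[0.3,4.5,0,0,0],[0.3,0,0,0,0],[0.3,0,0,0,0],[0.3,0,0,0,0],[0.3,0,0,0,0],[0.3,0,0,0,0]]]'; python3 m.py
```

```text
time: 7.75
tool_pos: [470.2, -92.5, 230.1]
tcp_rot: [3.141, -0.003, -0.219]
contact_force: [0.1, 0.8, -4.6]
grip_width: 50.1
finger_force: 30.0
My,Fz,w,f [ 3.56000e-02 -4.60610e+00  4.98973e+01  3.00000e+01] sd [2.930e-02 3.585e-01 2.154e-01 1.000e-04] [469.5 -92.3 229.1] 8.0
time: 9.05
tool_pos: [470.1, -92.5, 229.8]
tcp_rot: [3.141, -0.003, -0.219]
contact_force: [0.0, 0.4, -4.6]
grip_width: 49.5
finger_force: 30.0
My,Fz,w,f [-3.81000e-02 -4.64760e+00  4.99009e+01  3.00000e+01] sd [2.470e-02 3.387e-01 2.040e-01 1.000e-04] [469.5 -92.3 229.2] 9.3
```

```bash
sed -i 's/range(6)/range(12)/' m.py; python3 -m crank '[[[0.3,-2,0,0,0],[0.3,-5,0,0,0],[0.3,-8,0,0,0],[0.3,-9,0,0,0],[0.3,-4.5,0,0,0],[0.3,0,0,0,0],[0.3,0,0,0,0],[0.3,0,0,0,0],[0.3,0,0,0,0],[0.3,0,0,0,0]]]'>o.txt; python3 m.py
python3 -m crank '[[[0.3,2,0,0,0],[0.3,5,0,0,0],[0.3,8,0,0,0],[0.3,9,0,0,0],[0.3,4.5,0,0,0],[0.3,0,0,0,0],[0.3,0,0,0,0],[0.3,0,0,0,0],[0.3,0,0,0,0],[0.3,0,0,0,0]]]'>o.txt; python3 m.py
```

```text
My,Fz,w,f [ 0.065  -4.6072 49.7731 30.    ] sd [2.220e-02 5.006e-01 1.854e-01 1.000e-04] [469.3 -92.2 228.7] 10.9
My,Fz,w,f [-3.34000e-02 -4.33120e+00  4.99129e+01  2.99996e+01] sd [2.740e-02 7.196e-01 1.289e-01 1.000e-04] [469.4 -92.2 228.7] 12.5
```

The moment about y flips by 0.098 N m between the two ends, which matches twice 0.05, so the right box is the one that rattles. Now I carry it forward.

```bash
python3 -m crank '[[[0.3,1,-0.7,-0.1,0],[0.3,3,-2,-0.3,0],[0.3,5,-3.4,-0.5,0],[0.3,7.5,-5,-0.7,0],[0.3,10,-6.7,-0.9,0],[0.3,12.5,-8.4,-1.1,0],[0.3,14.5,-9.8,-1.3,0],[0.3,16,-10.8,-1.4,0],[0.3,16.7,-11.3,-1.5,0],[0.3,17,-11.5,-1.5,0]]]'
python3 -m crank '[[[0.3,0,0,0,0],[0.3,0,0,0,0],[0.3,0,0,0,0],[0.3,0,0,0,0],[0.3,0,0,0,0],[0.3,0,0,0,0],[0.3,0,0,0,0],[0.3,0,0,0,0],[0.3,0,0,0,0],[0.3,0,0,0,0]]]'
python3 m.py
python3 - <<'E'
from h import *
t,P=cloud("top"); save(np.hstack([t[120:280,200:460],cloud("scene")[0][120:280,200:460]]),"f.png")
E
```

```text
time: 13.55
tool_pos: [660.9, -16.3, 243.1]
tcp_rot: [3.142, 0.001, -0.219]
contact_force: [-0.8, -0.3, -4.9]
grip_width: 49.7
finger_force: 30.0
time: 14.55
tool_pos: [660.3, -17.0, 243.6]
tcp_rot: [3.141, 0.0, -0.219]
contact_force: [0.2, 0.2, -4.2]
grip_width: 49.8
finger_force: 30.0
My,Fz,w,f [-4.12000e-02 -4.43300e+00  4.98819e+01  2.99997e+01] sd [0.025  0.4781 0.2159 0.    ] [660.3 -17.  243.7] 15.1
```

View pics/f.png

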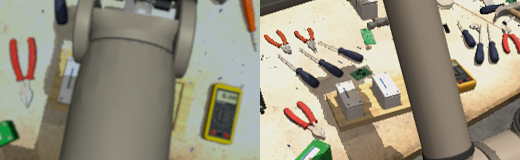

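The two silent boxes are still in their pockets, at about (349,98) and (386,90) in the right half of the crop. The multimeter, pliers and board are where they were. The arm hides the held box, so I'll check that it's level from the wrist depth.

Run:
```python
from h import *
im,P=cloud("wrist"); z0=bot.get_obs()["tool_pos"][2]
w=P[130:238,245:390].reshape(-1,3); w=w[abs(w[:,2]-(z0+40))<25]
c=np.median(w,0); n=np.linalg.svd(w[::5]-c,full_matrices=False)[2][2]
print(len(w),c,"tilt",np.degrees(np.arccos(abs(n[2]))),"expected top z",z0-20.7+60)
print(cv2.minAreaRect(w[:,:2].astype(np.float32)))
```

```text
8545 [698.91700743 -26.35062307 282.70152283] tilt 16.578646744925596 expected top z 282.99511875521586
((696.0709228515625, -25.96152687072754), (50.39947509765625, 29.32147789001465), 77.03054809570312)
```

Run:
```python
from h import *
im,P=cloud("wrist"); z0=bot.get_obs()["tool_pos"][2]; save(im,"w2.png")
w=P[130:238,245:390].reshape(-1,3); w=w[abs(w[:,2]-(z0+40))<25]
a=np.radians(-12.55); s=w[:,:2]@[np.cos(a),np.sin(a)]
for lo in np.arange(s.min(),s.max(),4):
    m=(s>=lo)&(s<lo+4); print(round(lo,1),m.sum(),np.percentile(w[m,2],[5,50,95]).round(1))
```

```text
670.4 864 [281.7 282.7 283.7]
674.4 969 [281.7 282.7 283.6]
678.4 1004 [281.8 282.8 283.7]
682.4 1038 [281.9 282.8 283.7]
686.4 1063 [281.9 283.  284. ]
690.4 1091 [282.  283.  284.2]
694.4 1314 [272.9 282.8 283.9]
698.4 1207 [260.4 271.8 282.1]
```

View pics/w2.png

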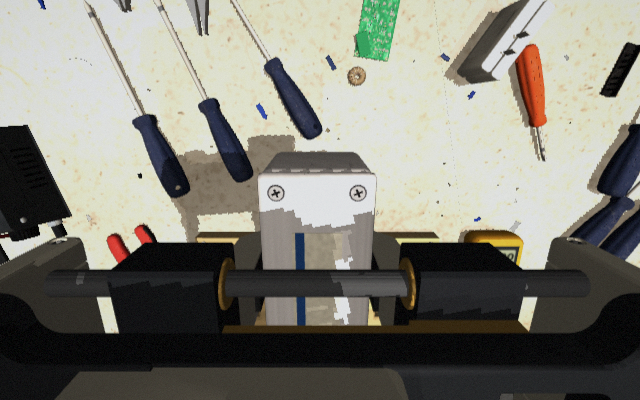

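The lid is level at z≈283, with less than 1° of slope. The 16.6° tilt came from end-face points in the fit. The wrist picture shows the box held square and lid up at about (317,230), so I'll hand in.

```bash
python3 -c "from plant import bot; print(bot.close_job())"
```

```text
the job is handed in; nothing more can be done
None
```

The right box (−y pocket) is the one that rattles: I handed the job in with it gripped, level and lid up, about 17 cm forward of the tray's middle with its underside about 22 cm above the bench, and the other two boxes were never lifted; no verdict was returned.

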